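# Flip a tray of loose processors with a second tray as its cap

### The job

Turn the two loose processors over in one go, so that both lie contact side up in the other tray: take the empty tray from its stand and cap the full tray with it, mouth to mouth, turn the two over together without spilling, and set the pair fully back down in the full tray's stand. Then take the emptied tray off the top and leave it, mouth against the sloping face, fully down in the other stand, with the processors flat in the pockets of the tray that stays.

Things in the scene. Friction and masses are not known exactly. Their poses are not given: they have to be found in the camera images.
- tray_full: the full tray: black plastic, 84 (x, length) x 46 (y, width) x 16 mm (z), 50 g, symmetric end to end. Origin: centre of its underside; z points out of its mouth. Side walls 4 mm thick, flat over the full 16 mm, free to grip across the 46 mm width near the upper end. At the start it leans in stand_a, mouth outward, holding the processors
- tray_empty: the empty tray, same shape, size and frame as tray_full, in stand_b at the start, mouth against the sloping face. Each tray has two pockets in a row, centred at x = -19.5 and +19.5 mm, about 36 x 38 mm, 3 mm deep, floor at z = 13 mm (a processor stands 2 mm proud), ends slightly drafted; the underside is hollow. Either end (+x or -x) may be the upper one
- tray_full_mid (a point): the middle of tray_full's body, 8 mm from its origin along z; axes as the tray's
- tray_empty_mid (a point): the middle of tray_empty's body, 8 mm from its origin along z; axes as the tray's
- tray_full_mouth (a point): the centre of tray_full's mouth, in the plane of its rim, 16 mm from its origin along z; when capped, both trays' mouth points coincide
- tray_empty_mouth (a point): the centre of tray_empty's mouth, in the plane of its rim, 16 mm from its origin along z
- stand_a: aluminium lean-back stand that holds the full tray at the start; fixed; foot 110 x 66 mm. Origin: centre of the foot, on the bench; z up, x level, towards the side its sloping face looks to. The flat back face, 40 mm wide, slopes 50 deg from level: outward normal (0.766, 0, 0.643), down-slope (0.643, 0, -0.766) in the stand's frame. It meets the ledge at (15, 0, 28) mm
- stand_b: the stand that holds the empty tray at the start, same shape and frame as stand_a. In both, the ledge at the foot of the slope is square to it and 36 mm deep: room for two trays, one over the other. Side guides 49 mm apart flank the lowest 22 mm of the trays over that depth, flared a little at their upper end; the rest of a tray's sides is free
- stand_a_seat (a point): where the middle of one tray fully down in stand_a lies: 8 mm off the back face, 42 mm up the slope from the ledge; stand's axes. A second tray over it has its middle 16 mm further out along the normal. A seated tray's length runs down the slope; its upper end is about 93 mm above the bench and 14 mm past the top of the face
- stand_b_seat (a point): where the middle of one tray fully down in stand_b lies, in the same way
- cpu_0: a loose computer processor, 32 x 32 x 5 mm, 20 g, a steel lid on top, brass contacts under it; one of two alike. Origin: centre of its contact side; z points out of the steel side. At the start in the upper pocket of tray_full, steel side out
- cpu_1: a loose computer processor, 32 x 32 x 5 mm, 20 g, a steel lid on top, brass contacts under it; one of two alike. Origin: centre of its contact side; z points out of the steel side. At the start in the lower pocket of tray_full, steel side out
There are look-alikes about, which are no part of the job. What is shaped like the cpu_0 but blue or turquoise is not meant.

How it is judged:
By the outcome, as a careful person would: the job done as asked, in the order asked, and still so for the second after the job is handed in, with the robot touching nothing.
It also fails if it takes over 58 s, if anything falls off the work surface, if the arm or the gripper's body presses on something with over 40 N, if the wrist force passes 120 N, or if a joint passes its speed limit or range.

### The arm

A 6-joint arm with a two-finger parallel gripper is mounted at the origin on a cart in front of the work surface, level with it; the furniture and walls round the work are solid. World frame = base frame: x ahead of the robot, y to its left, z up, the work surface at z = 0. Lengths are in m, angles in rad, forces in N, time in s.
With the tool pointing down it reaches from about 0.325 to 0.775 m from the base axis. Payload 9.3 kg.
Tool frame: the origin (TCP) lies at the very end of the fingers, on their centre line; the grasp point (between the pads) lies 19 mm behind it (env.tcp_to_grasp is the distance from the TCP to the grasp point, in m); z points along the fingers, y is the line along which they close (so a half turn about z gives the same grasp; the last joint's range is limited). The gripper opens to 85 mm and grips with 20 to 120 N. Pads are 22 mm wide; open, the fingers measure 114 mm over their backs; the gripper's body (76 mm by 85 mm) begins 54 mm behind the grasp point. The pads swing forward as they close: fully open they stand 13 mm farther back than shut.
Start: joints at [0.997, 0.259, 0.021, 1.334, 0, 1.418], TCP at [0.225, 0.502, 0.231] pointing down, gripper open.
Joint ranges: [-3.04, 3.04], [-0.91, 1.82], [-1.04, 1.36], [-1.92, 1.95], [-1.52, 1.45], [-3.14, 3.14]. Speed limits (rad/s): [2.22, 2.22, 2.79, 3.14, 3.14, 3.14].

### API

Orientations are given as a unit quaternion [w, x, y, z].
In Python, from workcell import env gives the robot as it stands. The module is installed in compiled form; this text tells all that it offers.
- The arm moves only by the tool play_rows, never from a script. Its argument "targets" is text: rows parted by semicolons, each of 7 numbers parted by spaces: the turn, a rotation vector about the tool's x, y, z in units of 6 degrees (1.0 is 6 degrees), then the shift along the tool's x, y, z in units of 40 mm (1.0 is 40 mm), then the closure, from -1 (fully open) to 1 (shut). In form: rx ry rz tx ty tz fingers; .... A call has 1 to 10 rows; each row is the pose to reach, as a shift and turn from the pose commanded when the call began, along the tool's axes at that moment; what a row does not reach only later rows make up. A row lasts 1/10 s, in which the tool goes at most 50 mm and 8.59 degrees, less where a joint would pass 70% of its speed; a pose out of reach is approached as far as the arm can. A call with a gripper value outside its range is refused whole. The fingers move at their own pace and stop on an object; "grip_force" is the grip in N (left out, the last holds). Time passes only in rows, so rows that repeat a pose let the fingers close. It gives the time, the measured TCP pose, the force, the opening and the grip force at its end, in the units of the state.
- env.read_state(): the state, without advancing time (a new reading comes with each control period).
- env.read_camera(name): name is "side" or "top" or "wrist"; returns the picture (420x560x3 uint8, red, green, blue); there is no depth.
- env.calibration(name): a dict with "mtx" (3x3 intrinsics, pixels), "pose" (4x4, takes a point from camera to world coordinates); the wrist camera has in their place "hand_eye" (4x4, takes a point from camera to tool coordinates, whose origin is the TCP and whose axes are the flange's). Camera axes: x right, y up, looking along -z (the intrinsics and any distortion apply to the point x, -y, -z); pixel columns grow to the right and rows downward; lengths in m; the calibration is good to about 2 mm. A picture is of the moment at which its call begins: read the wrist's pose just before it. calibration takes no time and is no camera call.
- env.finish_job(): hands the job in; it is judged then, once.
The state is a dict: "time_s": time; "joint_positions": joint angles; "qd": joint speeds; "joint_torque": joint torques, N m; "tool_pos": TCP position; "tool_rot": TCP orientation; "contact_force": force on the tool from outside, world axes, zero at the start; "torque": the same for the moment, N m; "grip_width": opening from 0.0 (shut) to 1.0 (fully open); "finger_force": force on a finger pad.
Only numpy, scipy, OpenCV 4.12 (cv2) and the standard library are available. Lean on these libraries where they do the work, as an engineer would, in place of code of your own. Each camera call takes 0.05 s, during which the arm holds its last target. There are 200 camera calls.

## Working session

There is one attempt and no reset: what is moved stays moved. The work goes in short steps, Python scripts to look and compute and a tool call to move; the robot and the scene stay as the last step left them, time stands still between calls to the robot, and variables do not carry over. Pictures are saved under pics/ and viewed, at most 10 in all, crops included, and the job is handed in when it is done.

Besides the shell and the picture viewer there is one more tool, called by a JSON object that holds its "api" and its "payload". play_rows: Moves the arm, as the interface text tells. Its arguments: {"type":"object","properties":{"targets":{"type":"string"},"grip_force":{"type":"number"}},"required":["targets"]}

```bash
mkdir -p pics; ls; cat > h.py <<'E'
import numpy as np,cv2
from workcell import env
from scipy.spatial.transform import Rotation as R
def rot(q): return R.from_quat([q[1],q[2],q[3],q[0]])
E
python3 - <<'E'
from h import *
s=env.read_state()
for k,v in s.items(): print(k,np.round(v,4))
for n in("side","top","wrist"):
    im=env.read_camera(n); cv2.imwrite(f"pics/{n}0.png",im[:,:,::-1])
    c=env.calibration(n); print(n,{k:np.round(v,4).tolist() if hasattr(v,'__len__') and not isinstance(v,str) else v for k,v in c.items()})
a=[cv2.imread(f"pics/{n}0.png") for n in("side","top","wrist")]
print(env.tcp_to_grasp)
E
```

```text
pics
time_s 0.0
joint_positions [0.9974 0.2592 0.0207 1.3337 0.     1.4182]
qd [ 0.0005 -0.001  -0.0002  0.0016  0.0012 -0.0005]
joint_torque [ 1.40000e-03 -5.55646e+01  3.44528e+01  1.38000e-02 -3.00000e-04
 -0.00000e+00]
tool_pos [0.2245 0.5018 0.2307]
tool_rot [-3.000e-04  2.089e-01  9.779e-01 -6.000e-04]
contact_force [-0.6549  0.1945  0.4205]
torque [0.0098 0.0465 0.028 ]
finger_force 0.0
grip_width 1.0038
side {'mtx': [[389.8199, 0.0, 278.6627], [0.0, 389.8199, 214.0026], [0.0, 0.0, 1.0]], 'pose': [[0.926, 0.2123, -0.3123, 0.2441], [-0.3776, 0.515, -0.7695, -0.4436], [-0.0025, 0.8305, 0.557, 0.5707], [0.0, 0.0, 0.0, 1.0]]}
top {'mtx': [[497.7078, 0.0, 285.1113], [0.0, 497.7078, 207.4881], [0.0, 0.0, 1.0]], 'pose': [[-0.0082, 0.9961, -0.0876, 0.4284], [-0.9999, -0.0088, -0.0066, 0.2389], [-0.0073, 0.0875, 0.9961, 0.9585], [0.0, 0.0, 0.0, 1.0]]}
wrist {'mtx': [[369.1651, 0.0, 283.6432], [0.0, 369.1651, 207.2145], [0.0, 0.0, 1.0]], 'hand_eye': [[-0.0007, 0.9524, 0.3048, 0.0782], [1.0, 0.0004, 0.001, -0.0001], [0.0008, 0.3048, -0.9524, -0.1424], [0.0, 0.0, 0.0, 1.0]]}
0.0187
```

View pics/top0.png

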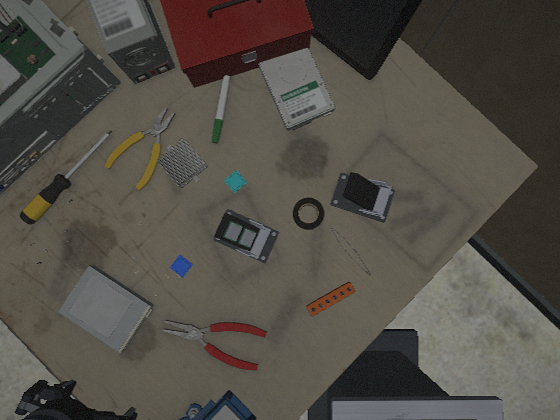

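View pics/side0.png

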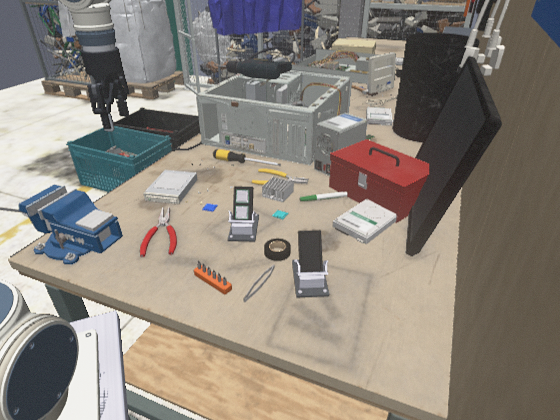

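The top view shows the full tray with two steel lids in stand_a at about (245,237), and the empty black tray in stand_b at about (363,196). In the side view they are at (242,210) and (311,262). The look-alikes are a turquoise square at (235,181) and a blue one at (181,266) in the top view, plus an upright heatsink at (185,163). None of these lie in a tray.

```bash
python3 - <<'E'
from h import *
t=cv2.imread("pics/top0.png"); s=cv2.imread("pics/side0.png")
def c(im,x,y,w,h,k): return cv2.resize(im[y:y+h,x:x+w],None,fx=k,fy=k,interpolation=cv2.INTER_CUBIC)
m=np.vstack([np.hstack([c(t,205,200,80,60,5),c(t,325,160,80,60,5)]),np.hstack([c(s,205,180,80,60,5),c(s,277,228,80,60,5)]) if 0 else np.hstack([c(s,217,180,50,65,4.6)[:299,:230],c(s,285,225,50,75,4)[:299,:200],np.zeros((299,370,3),np.uint8)])])
m=cv2.convertScaleAbs(m,alpha=1.5)
cv2.imwrite("pics/crop1.png",m);print(m.shape)
E
```

```text
(599, 800, 3)
```

View pics/crop1.png

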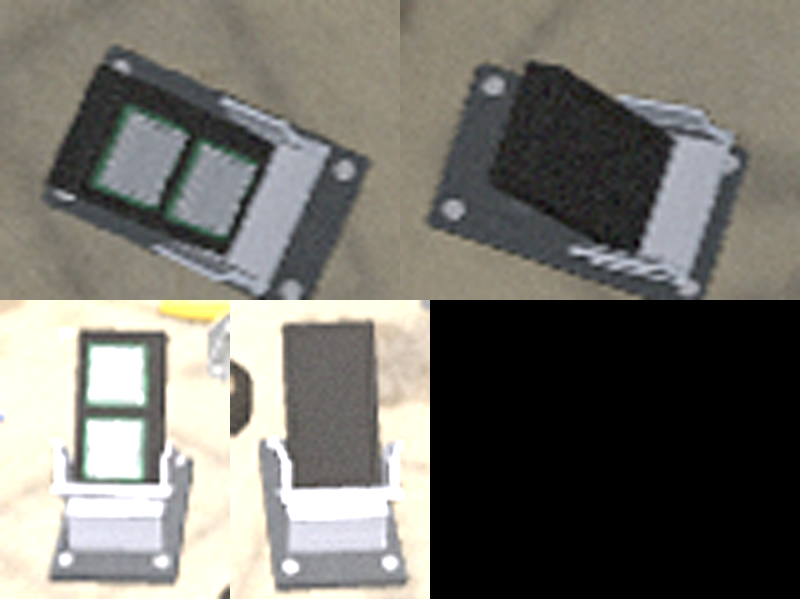

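```bash
cat >> h.py <<'E'
from scipy.optimize import least_squares
def proj(K,T,P):  # T cam->world ; P Nx3
    q=(np.asarray(P)-T[:3,3])@T[:3,:3]; q=q*[1,-1,-1]
    return (q@K.T)[:,:2]/q[:,2:]
n=np.array([np.sin(np.radians(50)),0,np.cos(np.radians(50))]); d=np.array([n[2],0,-n[0]]); L=np.array([.015,0,.028])
def tp(s,off,y): return L-d*s+n*off+np.array([0,y,0])   # s up slope from ledge, off from face
def S2W(p): 
    x,y,a=p[:3]; T=np.eye(4); T[:3,:3]=R.from_euler('z',a).as_matrix(); T[:3,3]=[x,y,0]; return T
def app(T,P): return np.asarray(P)@T[:3,:3].T+T[:3,3]
E
cat > fit0.py <<'E'
from h import *
K={c:(env.calibration(c)['mtx'],env.calibration(c)['pose']) for c in('top','side')}
def ob(c,x0,y0,u0,v0,k,pts): return [(c,(x0+(u-u0+.5)/k-.5,y0+(v-v0+.5)/k-.5),P) for u,v,P in pts]
F=lambda sx,sy,h=.006: np.array([sx*.055,sy*.033,h])
U0=.084
A=ob('top',205,200,0,0,5,[(115,45,F(-1,1)),(45,200,F(-1,-1)),(370,160,F(1,1)),(100,65,tp(U0,0,.023)),(50,190,tp(U0,0,-.023))])
A+=ob('side',217,180,0,300,4.6,[(80,332,tp(U0,.016,-.023)),(167,332,tp(U0,.016,.023)),(78,480,tp(0.003,.016,-.023)),(162,482,tp(.003,.016,.023)),(52,580,F(1,-1)),(175,580,F(1,1))])
B=ob('top',325,160,400,0,5,[(480,65,F(-1,1)),(430,225,F(-1,-1)),(745,150,F(1,1)),(703,298,F(1,-1)),(530,65,tp(U0,0,.023)),(490,185,tp(U0,0,-.023))])
B+=ob('side',285,225,230,300,4,[(283,323,tp(U0,.016,-.023)),(373,321,tp(U0,.016,.023)),(290,487,tp(0.003,.016,-.023)),(378,487,tp(.003,.016,.023)),(278,583,F(1,-1)),(405,583,F(1,1))])
for nm,O,p0 in(('A',A,[.4,.32,-1.9]),('B',B,[.47,.07,-1.9])):
    f=lambda p:np.concatenate([proj(*K[c],app(S2W(p),[P]))[0]-uv for c,uv,P in O])
    r=least_squares(f,p0,loss='soft_l1'); print(nm,np.round(r.x,4),np.degrees(r.x[2]));
    for (c,uv,P),e in zip(O,f(r.x).reshape(-1,2)): print(c,np.round(P,3),np.round(e,1))
E
python3 fit0.py
```

```text
A [ 0.46    0.321  -1.9823] -113.57497156548419
top [-0.055  0.033  0.006] [-1.3 -0.6]
top [-0.055 -0.033  0.006] [-1.1  0. ]
top [0.055 0.033 0.006] [ 0.3 -1.2]
top [-0.039  0.023  0.092] [ 1.7 -0.1]
top [-0.039 -0.023  0.092] [ 1.  -0.8]
side [-0.027 -0.023  0.103] [-1.   0.1]
side [-0.027  0.023  0.103] [-0.9  0.2]
side [ 0.025 -0.023  0.041] [-1.5  1.4]
side [0.025 0.023 0.041] [-0.5  1.1]
side [ 0.055 -0.033  0.006] [-0.5 -1.3]
side [0.055 0.033 0.006] [ 0.5 -1. ]
B [ 0.5316  0.0975 -1.8865] -108.09008078613338
top [-0.055  0.033  0.006] [-1.1 -0.6]
top [-0.055 -0.033  0.006] [-1.2 -0.2]
top [0.055 0.033 0.006] [ 0.6 -0.5]
top [ 0.055 -0.033  0.006] [-0.8  2.5]
top [-0.039  0.023  0.092] [ 1.  -0.3]
top [-0.039 -0.023  0.092] [1.3 0.5]
side [-0.027 -0.023  0.103] [-0.3  1. ]
side [-0.027  0.023  0.103] [-0.3  0.5]
side [ 0.025 -0.023  0.041] [0.1 0.5]
side [0.025 0.023 0.041] [ 0.9 -0.7]
side [ 0.055 -0.033  0.006] [-0.7 -0.1]
side [0.055 0.033 0.006] [ 0.5 -1.9]
```

```bash
cat >> h.py <<'E'
ST={'A':np.array([.4600,.3210,-1.9823]),'B':np.array([.5316,.0975,-1.8865])}
def pose(st,s,off,flip=False,y=0,p=None,yaw=0):
    """TCP pose: s up slope (mm), off from face (mm), y stand-y (mm)"""
    T=S2W(ST[st] if p is None else p); Rt=np.c_[n,[0,-1,0],d]
    if flip: Rt=Rt@np.diag([-1,-1,1])
    return T[:3,:3]@Rt, app(T,[tp(s/1e3,off/1e3,y/1e3)])[0]
def cur(): s=env.read_state(); return rot(s['tool_rot']).as_matrix(), np.array(s['tool_pos']), s
def mv(*targets,ref=None):
    R0,p0,s=cur()
    if ref: R0,p0=ref
    for R1,p1 in targets:
        w=R.from_matrix(R0.T@R1).as_rotvec(degrees=True)/6; t=R0.T@(p1-p0)/.04
        print('row',' '.join(f'{v:.3f}' for v in [*w,*t]), '| mm',np.round(1e3*(p1-p0),1),'rot',round(6*np.linalg.norm(w),1))
    print('t',round(s['time_s'],2),'q',np.round(s['joint_positions'],2),'F',np.round(s['contact_force'],1),'w',round(s['grip_width'],3))
def rel(st,flip=False):
    """measured tool in stand coordinates: s,off,y mm and rot error deg"""
    R0,p0,s=cur(); T=S2W(ST[st]); q=T[:3,:3].T@(p0-T[:3,3])-L; Rg,_=pose(st,0,0,flip)
    return np.round(1e3*np.array([-q@d,q@n,q[1]]),2), np.round(R.from_matrix(Rg.T@R0).as_rotvec(degrees=True),2), np.round(T[:3,:3].T@np.array(s['contact_force'])@np.c_[-d,n,[0,1,0]],1), round(s['grip_width'],3), round(s['finger_force'],1), round(s['time_s'],2)
E
python3 -c "
from h import *
mv(pose('A',150,14),pose('A',110,14))"
```

```text
row 5.240 5.190 -14.418 -7.203 0.047 1.971 | mm [ 263.7 -116.   -78.9] rot 97.2
row 5.240 5.190 -14.418 -7.209 -0.595 2.738 | mm [ 253.4 -139.6 -109.5] rot 97.2
t 0.15 q [ 1.    0.26  0.02  1.33 -0.    1.42] F [ 0.1 -0.4  0.4] w 1.0
```

{"api": "play_rows", "payload": {"targets": "5.24 5.19 -14.418 -7.203 0.047 1.971 -1;5.24 5.19 -14.418 -7.203 0.047 1.971 -1;5.24 5.19 -14.418 -7.203 0.047 1.971 -1;5.24 5.19 -14.418 -7.203 0.047 1.971 -1;5.24 5.19 -14.418 -7.203 0.047 1.971 -1;5.24 5.19 -14.418 -7.203 0.047 1.971 -1;5.24 5.19 -14.418 -7.203 0.047 1.971 -1;5.24 5.19 -14.418 -7.203 0.047 1.971 -1;5.24 5.19 -14.418 -7.203 0.047 1.971 -1;5.24 5.19 -14.418 -7.203 0.047 1.971 -1", "grip_force": 40}}

```text
time_s: 1.15
tool_pos: [0.4855, 0.3815, 0.1453]
tool_rot: [-0.254, -0.438, 0.846, -0.168]
contact_force: [-1.2, -0.4, 0.4]
grip_width: 1.003
finger_force: 0.0
```

```bash
python3 -c "
from h import *
mv(pose('A',150,14),pose('A',110,14));print(rel('A'))"
```

```text
row 0.605 0.726 -1.753 -0.009 -0.007 -0.209 | mm [2.8 4.3 6.6] rot 11.9
row 0.605 0.726 -1.753 0.060 -0.077 0.787 | mm [ -7.5 -19.3 -24. ] rot 11.9
t 1.15 q [ 0.64  0.83  0.64  1.95 -0.24 -0.24] F [-1.2 -0.4  0.4] w 1.003
(array([141.69,  13.64,  -0.81]), array([-3.63, -4.36, 10.52]), array([-0.2,  0.9, -0.9]), 1.003, 0.0, 1.15)
```

{"api": "play_rows", "payload": {"targets": "0.605 0.726 -1.753 0.06 -0.077 0.787 -1;0.605 0.726 -1.753 0.06 -0.077 0.787 -1;0.605 0.726 -1.753 0.06 -0.077 0.787 -1;0.605 0.726 -1.753 0.06 -0.077 0.787 -1"}}

```text
time_s: 1.55
tool_pos: [0.477, 0.3624, 0.1225]
tool_rot: [-0.285, -0.512, 0.788, -0.187]
contact_force: [-0.0, 0.2, 0.3]
grip_width: 1.004
finger_force: 0.0
```

```bash
python3 -c "
from h import *
mv(pose('A',110,14));print(rel('A'))
R0,p0,s=cur(); im=env.read_camera('wrist'); cv2.imwrite('pics/wA.png',im[:,:,::-1]); np.savez('wA.npz',R=R0,p=p0)
print(np.round(R0,4).tolist(),p0,s['joint_positions'])"
```

```text
row 0.016 0.025 -0.063 -0.025 -0.023 0.020 | mm [ 0.9 -0.1 -1.3] rot 0.4
t 1.55 q [ 0.66  0.84  0.55  1.91 -0.31 -0.39] F [-0.   0.2  0.3] w 1.004
(array([110.8 ,  15.  ,  -0.92]), array([-0.09, -0.15,  0.38]), array([ 0.3,  0.1, -0.1]), 1.004, 0.0, 1.55)
[[-0.3131, -0.914, -0.2578], [-0.7009, 0.4056, -0.5867], [0.6408, -0.003, -0.7677]] [0.47704652 0.36236173 0.12251973] [ 0.66023016  0.84143863  0.54942419  1.91191127 -0.31021165 -0.3894785 ]
```

View pics/wA.png

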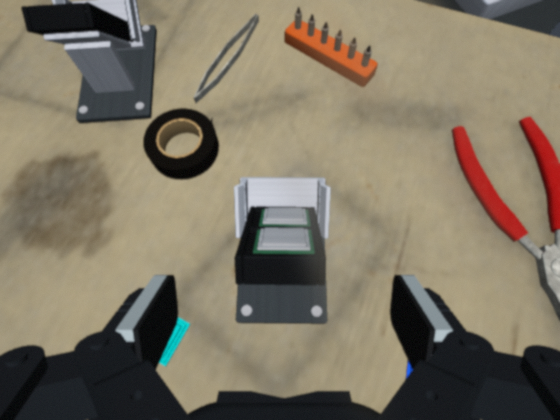

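```bash
python3 -c "
from h import *
mv(pose('B',110,14))"
```

```text
row 0.600 0.031 -0.769 3.330 -3.812 2.847 | mm [  68.3 -222.    -1.7] rot 5.9
t 1.6 q [ 0.66  0.84  0.55  1.91 -0.31 -0.39] F [0.1 0.5 1.1] w 1.0
```

{"api": "play_rows", "payload": {"targets": "0.6 0.031 -0.769 3.33 -3.812 2.847 -1;0.6 0.031 -0.769 3.33 -3.812 2.847 -1;0.6 0.031 -0.769 3.33 -3.812 2.847 -1;0.6 0.031 -0.769 3.33 -3.812 2.847 -1;0.6 0.031 -0.769 3.33 -3.812 2.847 -1;0.6 0.031 -0.769 3.33 -3.812 2.847 -1;0.6 0.031 -0.769 3.33 -3.812 2.847 -1"}}

```text
time_s: 2.3
tool_pos: [0.546, 0.1395, 0.1219]
tool_rot: [-0.277, -0.551, 0.761, -0.201]
contact_force: [0.0, 0.2, -0.6]
grip_width: 1.002
finger_force: 0.0
```

```bash
python3 -c "
from h import *
mv(pose('B',110,14));print(rel('B'))
R0,p0,s=cur(); im=env.read_camera('wrist'); cv2.imwrite('pics/wB.png',im[:,:,::-1]); np.savez('wB.npz',R=R0,p=p0)
print(np.round(R0,4).tolist(),p0,s['joint_positions'])
a=cv2.imread('pics/wA.png');b=cv2.imread('pics/wB.png')
def c(im,x,y,w,h,k): return cv2.resize(im[y:y+h,x:x+w],None,fx=k,fy=k,interpolation=cv2.INTER_CUBIC)
m=np.hstack([c(a,217,165,130,170,3),c(b,217,165,130,170,3)]);cv2.imwrite('pics/crop2.png',cv2.convertScaleAbs(m,alpha=1.6,beta=15));print(m.shape)
"
```

```text
row 0.006 0.002 -0.013 -0.022 0.016 0.002 | mm [-0.4  0.8 -0.6] rot 0.1
t 2.3 q [ 0.36  0.66  0.19  1.59 -0.52 -0.76] F [ 0.   0.2 -0.6] w 1.002
(array([110.06,  14.88,   0.63]), array([-0.04, -0.01,  0.08]), array([-0.3, -0.5, -0. ]), 1.002, 0.0, 2.3)
[[-0.2392, -0.9501, -0.2002], [-0.7279, 0.3119, -0.6106], [0.6426, -0.0004, -0.7662]] [0.54596989 0.13945808 0.12187962] [ 0.36327978  0.65828195  0.19307565  1.59090795 -0.52320472 -0.75780755]
(510, 780, 3)
```

View pics/crop2.png

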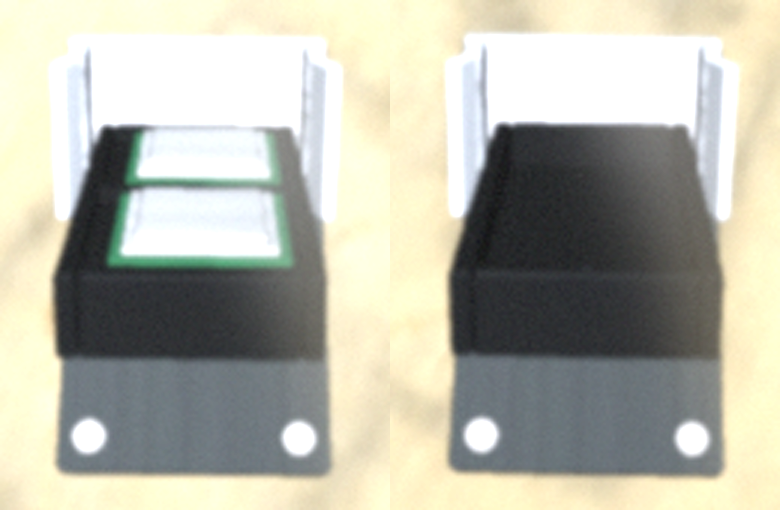

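```bash
cat > fit1.py <<'E'
from h import *
c=env.calibration('wrist');K=c['mtx'];H=c['hand_eye']
P=[tp(.084,.016,.023),tp(.084,.016,-.023),tp(.084,0,.023),tp(.084,0,-.023),tp(0,.016,.023),tp(0,.016,-.023),[-.055,.033,.006],[-.055,-.033,.006]]
px={'A':[(55,272),(325,272),(58,356),(326,358),(103,127),(292,127),(57,470),(330,473)],
'B':[(60,270),(332,272),(62,354),(330,355),(108,125),(298,125),(59,470),(333,473)]}
for k in 'AB':
    z=np.load(f'w{k}.npz');T=np.eye(4);T[:3,:3]=z['R'];T[:3,3]=z['p'];T=T@H
    uv=np.array([(217+(u+.5)/3-.5,165+(v+.5)/3-.5) for u,v in px[k]])
    for free in (0,1):
        def f(p):
            M=S2W(p); 
            if free: M[2,3]=p[3]
            return (proj(K,T,app(M,P))-uv).ravel()
        r=least_squares(f,[*ST[k],0],loss='soft_l1')
        print(k,free,np.round(r.x,4),np.degrees(r.x[2]).round(2),'d',np.round(1e3*(r.x[:2]-ST[k][:2]),1));
    print(np.round(f(r.x).reshape(-1,2),1).tolist())
E
python3 fit1.py
```

```text
A 0 [ 0.4609  0.323  -1.9968  0.    ] -114.41 d [0.9 2. ]
A 1 [ 0.4604  0.3216 -1.9987 -0.0068] -114.52 d [0.4 0.6]
[[0.7, -0.2], [-0.2, 0.6], [0.7, -0.6], [-1.7, -0.5], [-0.1, -1.0], [-0.3, -0.5], [0.5, 5.6], [-0.1, 5.5]]
B 0 [ 0.5327  0.0989 -1.9034  0.    ] -109.05 d [1.1 1.4]
B 1 [ 0.5322  0.0974 -1.9037 -0.0062] -109.08 d [ 0.6 -0.1]
[[0.8, -0.5], [-0.3, 0.1], [0.9, -0.8], [-1.0, 0.2], [-0.3, -1.0], [-0.6, -0.1], [0.5, 5.3], [-0.0, 5.8]]
```

```bash
cat > fit2.py <<'E'
from h import *
src=open('fit0.py').read().split("for nm,O")[0].replace('F=lambda','F0=lambda').replace("F0=lambda sx,sy,h=.006: np.array([sx*.055,sy*.033,h])","F=lambda sx,sy: np.array([sx*.055,sy*.033,-1])"); exec(src)
s1=open('fit1.py').read().split("for k in 'AB'")[0].replace('.006','-1'); exec(s1.replace('K=c','Kw=c'))
obs={'A':A,'B':B}
def dT(v): T=np.eye(4);T[:3,:3]=R.from_rotvec(v[3:]).as_matrix();T[:3,3]=v[:3];return T
def f(p):
    st={'A':p[:3],'B':p[3:6]};h=p[6];e={'wrist':p[7:13],'top':p[13:19],'side':p[19:25]};out=[]
    for k in 'AB':
        M=S2W(st[k]);fx=lambda q:np.where(np.array([0,0,1])*(np.asarray(q)==-1),h,q)
        for c,uv,q in obs[k]: out.append(((proj(K[c][0],K[c][1]@dT(e[c]),app(M,[fx(q)]))[0]-uv)/.6))
        z=np.load(f'w{k}.npz');T=np.eye(4);T[:3,:3]=z['R'];T[:3,3]=z['p'];T=T@H@dT(e['wrist'])
        uv=np.array([(217+(u+.5)/3-.5,165+(v+.5)/3-.5) for u,v in px[k]])
        out+=list((proj(Kw,T,app(M,[fx(q) for q in P]))-uv)/.5)
    o=np.concatenate(out)
    pr=np.concatenate([np.r_[e[c][:3]/.0015,e[c][3:]/.005] for c in e])
    return np.r_[o,pr]
p0=np.r_[ST['A'],ST['B'],.006,np.zeros(18)]
r=least_squares(f,p0,loss='soft_l1',x_scale=np.r_[np.full(25,.01)])
p=r.x;print(np.round(p[:7],4),np.degrees(p[[2,5]]).round(2));print(np.round(p[7:]*1e3,1).reshape(-1,6));print(np.round(f(p)[:-18].reshape(-1,2),1).tolist())
C=np.sqrt(np.diag(np.linalg.inv(r.jac.T@r.jac)))[:7];print(np.round(C*1e3,1))
E
python3 fit2.py
```

```text
[ 0.4617  0.3252 -1.9978  0.5331  0.101  -1.9002  0.0039] [-114.46 -108.87]
[[ 0.6  0.3  6.  -7.4  1.5  1.4]
 [ 0.3  0.2  0.2  2.4  4.  -4.6]
 [ 0.2  0.2  0.   2.   1.3  2.8]]
[[-1.6, -0.2], [-1.9, 0.5], [0.3, -0.3], [2.5, 0.5], [1.0, -0.9], [-0.2, -0.4], [-0.1, 0.3], [-1.7, 1.5], [-0.2, 1.6], [-0.4, -2.0], [1.0, -0.9], [0.4, -0.0], [0.1, 1.6], [0.6, -0.7], [-3.0, -0.3], [-0.5, -4.0], [-0.1, -3.0], [1.3, 10.5], [-0.3, 10.5], [-1.7, -0.7], [-2.3, -0.3], [0.8, 0.1], [-2.1, 4.9], [1.5, -0.6], [1.6, 0.6], [0.3, 1.2], [0.3, 0.8], [0.2, 0.1], [1.5, -1.4], [-1.6, 0.1], [0.3, -2.1], [1.1, -0.5], [-0.1, 0.4], [1.6, -0.9], [-1.6, 0.7], [-1.0, -3.6], [-1.1, -2.1], [1.8, 10.1], [-0.1, 10.6]]
[1.6 1.7 5.5 1.6 1.7 5.8 1.4]
```

```bash
sed -e "s/^obs=.*/obs={k:[o for o in v if o[2][2]!=-1] for k,v in (('A',A),('B',B))};P=P[:6];px={k:v[:6] for k,v in px.items()}/" fit2.py > fit3.py; python3 fit3.py
```

```text
[ 0.4611  0.3221 -1.9925  0.5329  0.098  -1.9001 -0.2839] [-114.16 -108.87]
[[ 0.8 -0.5  3.5  9.8  5.8 -1.6]
 [ 0.1  0.2  0.   1.9 -1.6 -1.8]
 [ 0.6 -0.1  0.7 -0.5  0.8  5.4]]
[[0.7, 0.5], [-0.7, -0.9], [-0.4, -1.3], [-0.3, -0.6], [-1.9, 0.8], [-0.3, 0.8], [-0.3, 0.2], [1.1, 0.5], [0.3, 0.5], [-1.5, -0.4], [-0.7, -0.7], [0.3, -0.7], [0.0, -0.5], [0.1, 0.7], [0.4, 0.9], [0.6, 0.5], [0.2, -0.2], [1.5, -1.5], [0.1, -0.6], [0.6, -0.1], [0.8, -0.0], [-0.5, 1.2], [-0.6, -0.5], [-0.1, 0.6]]Traceback (most recent call last):
  File "fit3.py", line 20, in <module>
    C=np.sqrt(np.diag(np.linalg.inv(r.jac.T@r.jac)))[:7];print(np.round(C*1e3,1))
                      ~~~~~~~~~~~~~^^^^^^^^^^^^^^^
    ainv = _umath_linalg.inv(a, signature=signature)
    raise LinAlgError("Singular matrix")
numpy.linalg.LinAlgError: Singular matrix
```

```bash
sed -i "s/^ST=.*/ST={'A':np.array([.4611,.3221,-1.9925]),'B':np.array([.5329,.0980,-1.9001])}/" h.py; python3 -c "
from h import *
mv(pose('B',100,12),pose('B',46,12));print(rel('B'))"
```

```text
row -0.084 -0.001 0.102 -0.069 -0.037 0.245 | mm [ 0.1 -4.5 -9.3] rot 0.8
row -0.084 -0.001 0.102 -0.069 -0.025 1.595 | mm [-11.1 -37.3 -50.7] rot 0.8
t 2.35 q [ 0.36  0.66  0.19  1.59 -0.52 -0.76] F [-0.5  1.8  0.2] w 0.996
(array([109.81,  14.77,  -1.52]), array([ 0.51,  0.01, -0.61]), array([ 1.2, -1. , -1. ]), 0.996, 0.0, 2.35)
```

{"api": "play_rows", "payload": {"targets": "-0.084 0 0.102 -0.069 -0.037 0.245 -1;-0.084 0 0.102 -0.069 -0.03 0.7 -1;-0.084 0 0.102 -0.069 -0.025 1.15 -1;-0.084 0 0.102 -0.069 -0.025 1.595 -1;-0.084 0 0.102 -0.069 -0.025 1.595 -1;-0.084 0 0.102 -0.069 -0.025 1.595 -0.4;-0.084 0 0.102 -0.069 -0.025 1.595 -0.2", "grip_force": 30}}

```text
time_s: 3.05
tool_pos: [0.5348, 0.1037, 0.0707]
tool_rot: [-0.279, -0.547, 0.764, -0.199]
contact_force: [-0.6, 0.3, 0.5]
grip_width: 0.69
finger_force: 0.0
```

```bash
python3 -c "
from h import *
print(rel('B'))
R0,p0,s=cur(); im=env.read_camera('wrist'); cv2.imwrite('pics/wB2.png',im[:,:,::-1]); np.savez('wB2.npz',R=R0,p=p0)
"
```

```text
(array([46.23, 11.37, -0.05]), array([ 0.05,  0.06, -0.12]), array([ 0.4,  0.3, -0.7]), 0.69, 0.0, 3.05)
```

View pics/wB2.png

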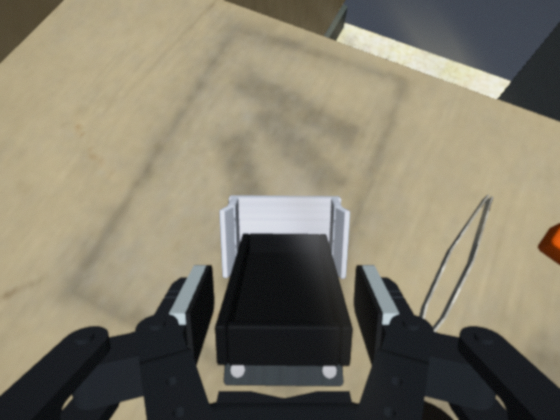

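The wrist view shows the tray centred between the fingers: its edges are at columns 219 and 350, the pads at about 213 and 356. I'll close on it.

{"api": "play_rows", "payload": {"targets": "0 0 0 0 0 0 0.1;0 0 0 0 0 0 0.3;0 0 0 0 0 0 0.5;0 0 0 0 0 0 0.5", "grip_force": 30}}

```text
time_s: 3.5
tool_pos: [0.5348, 0.1035, 0.071]
tool_rot: [-0.278, -0.547, 0.764, -0.199]
contact_force: [1.3, 6.3, 5.5]
grip_width: 0.534
finger_force: 31.2
```

```bash
python3 -c "
from h import *
print(rel('B'))
mv(pose('B',56,12),pose('B',90,14),pose('A',104,36))"
```

```text
(array([46.28, 11.67,  0.  ]), array([ 0.06,  0.01, -0.09]), array([ 8.3, -1.4, -0.8]), 0.534, 31.2, 3.5)
row -0.010 -0.001 0.014 0.008 -0.000 -0.243 | mm [1.9 5.7 7.7] rot 0.1
row -0.010 -0.001 0.014 0.058 -0.001 -1.093 | mm [ 8.5 24.9 35. ] rot 0.1
row -0.577 -0.001 0.690 -3.011 3.445 -4.480 | mm [-63.7 240.8  59.9] rot 5.4
t 3.5 q [ 0.32  0.66  0.05  1.43 -0.54 -0.8 ] F [1.3 6.3 5.5] w 0.534
```

```bash
python3 -c "
from h import *
mv(pose('B',90,13),pose('B',135,13),pose('A',105,55),pose('A',100,36))"
```

```text
row -0.010 -0.001 0.014 0.033 -0.001 -1.093 | mm [ 8.8 25.6 34.4] rot 0.1
row -0.010 -0.001 0.014 0.034 -0.002 -2.218 | mm [18.1 53.  68.8] rot 0.1
row -0.577 -0.001 0.690 -2.537 3.478 -4.506 | mm [-69.4 228.1  72.8] rot 5.4
row -0.577 -0.001 0.690 -3.011 3.451 -4.380 | mm [-64.8 238.4  56.8] rot 5.4
t 3.5 q [ 0.32  0.66  0.05  1.43 -0.54 -0.8 ] F [1.3 6.3 5.5] w 0.534
```

{"api": "play_rows", "payload": {"targets": "0 0 0 0.02 0 -0.4 0.5;0 0 0 0.033 0 -1.1 0.5;0 0 0 0.034 0 -1.8 0.5;0 0 0 0.034 0 -2.2 0.5;-0.577 0 0.69 -2.537 3.478 -4.506 0.5;-0.577 0 0.69 -2.537 3.478 -4.506 0.5;-0.577 0 0.69 -2.537 3.478 -4.506 0.5;-0.577 0 0.69 -2.537 3.478 -4.506 0.5;-0.577 0 0.69 -2.537 3.478 -4.506 0.5;-0.577 0 0.69 -2.537 3.478 -4.506 0.5", "grip_force": 40}}

```text
time_s: 4.5
tool_pos: [0.4646, 0.3319, 0.1427]
tool_rot: [-0.288, -0.511, 0.788, -0.186]
contact_force: [0.3, 0.5, 0.1]
grip_width: 0.536
finger_force: 41.4
```

```bash
python3 -c "
from h import *
print(rel('A'))
mv(pose('A',100,36),pose('A',85,31.5),pose('A',60,31.5))"
```

```text
(array([104.14,  54.25,  -0.79]), array([ 0.04,  0.13, -0.14]), array([ 0.4, -0.4,  0.1]), 0.536, 41.4, 4.5)
row -0.006 -0.022 0.023 -0.457 -0.021 0.103 | mm [  5.4  10.  -14.9] rot 0.2
row -0.006 -0.022 0.023 -0.570 -0.021 0.477 | mm [  2.8   4.4 -29.3] rot 0.2
row -0.006 -0.022 0.023 -0.571 -0.020 1.102 | mm [ -3.8 -10.3 -48.4] rot 0.2
t 4.5 q [ 0.64  0.78  0.46  1.89 -0.32 -0.41] F [0.3 0.5 0.1] w 0.536
```

{"api": "play_rows", "payload": {"targets": "0 -0.02 0.02 -0.457 -0.021 0.103 0.5;0 -0.02 0.02 -0.582 -0.021 0.4 0.5;0 -0.02 0.02 -0.582 -0.021 0.66 0.5;0 -0.02 0.02 -0.582 -0.021 0.66 0.5;0 -0.02 0.02 -0.582 -0.021 0.66 0.5"}}

```text
time_s: 5.0
tool_pos: [0.4669, 0.3306, 0.1076]
tool_rot: [-0.287, -0.509, 0.79, -0.185]
contact_force: [0.3, -0.3, 0.1]
grip_width: 0.533
finger_force: 41.4
```

```bash
python3 -c "
from h import *
print(rel('A'))
im=env.read_camera('wrist')[:,:,::-1];cv2.imwrite('pics/wA2.png',im)
b=cv2.imread('pics/wB2.png')
c=lambda im:cv2.resize(im[175:395,190:390],None,fx=2,fy=2,interpolation=cv2.INTER_CUBIC)
cv2.imwrite('pics/crop3.png',cv2.convertScaleAbs(np.hstack([c(b),c(im)]),alpha=1.6,beta=15))
"
```

```text
(array([77.11, 31.89,  1.78]), array([-0.13,  0.01,  0.17]), array([0. , 0.2, 0.4]), 0.533, 41.4, 5.0)
```

View pics/crop3.png

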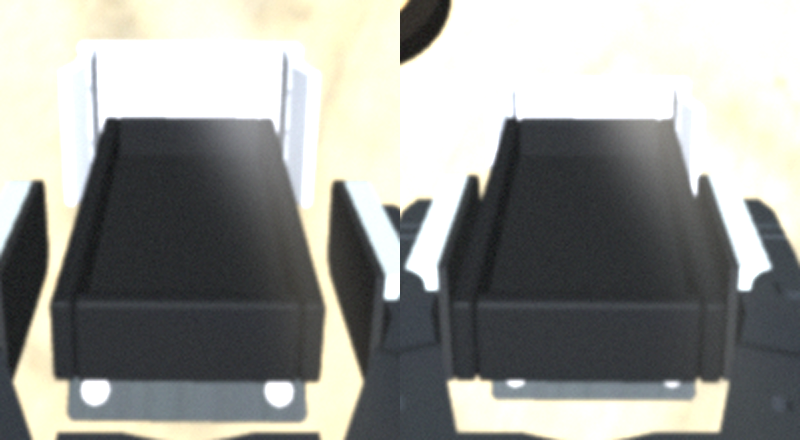

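```bash
python3 -c "
from h import *
print(rel('A'))
mv(pose('A',77,31.2),pose('A',66,31.2))"
```

```text
(array([77.55, 31.89,  1.65]), array([-0.1 , -0.03,  0.16]), array([-0.4, -0.8,  0.9]), 0.532, 41.4, 5.05)
row 0.017 0.004 -0.027 -0.017 0.041 0.014 | mm [-1.4  0.8 -0.9] rot 0.2
row 0.017 0.004 -0.027 -0.017 0.041 0.289 | mm [-4.3 -5.6 -9.3] rot 0.2
t 5.05 q [ 0.63  0.79  0.41  1.82 -0.32 -0.41] F [ 1.  -0.1 -0.8] w 0.532
```

{"api": "play_rows", "payload": {"targets": "0.017 0 -0.027 -0.017 0.041 0.014 0.5;0.017 0 -0.027 -0.017 0.041 0.014 0.5;0.017 0 -0.027 -0.017 0.041 0.1 0.5;0.017 0 -0.027 -0.017 0.041 0.1 0.5"}}

```text
time_s: 5.45
tool_pos: [0.4636, 0.33, 0.1042]
tool_rot: [-0.287, -0.511, 0.788, -0.186]
contact_force: [-0.1, 0.1, -1.3]
grip_width: 0.53
finger_force: 41.4
```

```bash
python3 -c "
from h import *
print(rel('A'))
mv(pose('A',60,31.2),pose('A',48,31.2),pose('A',46,31))"
```

```text
(array([73.31, 31.14, -0.92]), array([ 0.04, -0.  , -0.08]), array([-1. , -0.8, -0.1]), 0.53, 41.4, 5.45)
row -0.007 0.000 0.013 0.001 -0.023 0.333 | mm [ -2.7  -8.2 -10.2] rot 0.1
row -0.007 0.000 0.013 0.001 -0.023 0.633 | mm [ -5.8 -15.3 -19.4] rot 0.1
row -0.007 0.000 0.013 -0.004 -0.023 0.683 | mm [ -6.3 -16.3 -21. ] rot 0.1
t 5.45 q [ 0.64  0.79  0.39  1.81 -0.32 -0.41] F [-0.1  0.1 -1.3] w 0.53
```

{"api": "play_rows", "payload": {"targets": "0 0 0 0 0 0 0.5;0 0 0 0 0 0 0.5;0 0 0 0 0 0 0.5"}}

```text
time_s: 5.75
tool_pos: [0.4638, 0.3302, 0.1044]
tool_rot: [-0.287, -0.511, 0.789, -0.186]
contact_force: [-0.3, -0.4, -1.5]
grip_width: 0.53
finger_force: 41.4
```

```bash
python3 -c "
from h import *
print(rel('A'))
for i in range(3):
  im=env.read_camera('wrist'); print(rel('A')[0])
cv2.imwrite('pics/wA3.png',im[:,:,::-1])
g=im.mean(2)
a=cv2.imread('pics/wA2.png').mean(2); 
for nm,x in(('old',a),('new',g)):
  for v in (367,369,371,373): 
    d=np.diff(x[v,225:350]); i=np.argsort(-abs(d))[:6]; print(nm,v,sorted((int(225+j),int(d[j])) for j in i))
"
```

```text
(array([73.64, 31.13, -0.8 ]), array([ 0.05, -0.02, -0.07]), array([-1.5, -0.6, -0.1]), 0.53, 41.4, 5.75)
[73.64 31.13 -0.79]
[73.64 31.12 -0.82]
[73.63 31.12 -0.79]
old 367 [(235, -30), (243, 28), (251, -27), (322, 27), (329, -27), (337, 29)]
old 369 [(234, -24), (235, -30), (236, -19), (336, 17), (337, 25), (338, 12)]
old 371 [(234, -27), (235, -30), (236, -17), (336, 14), (337, 25), (338, 16)]
old 373 [(235, -23), (236, -24), (237, -13), (335, 15), (336, 17), (337, 16)]
new 367 [(236, 43), (237, 35), (247, -42), (315, 39), (316, 39), (327, -40)]
new 369 [(237, 31), (238, 32), (316, 36), (317, 38), (326, -37), (333, 33)]
new 371 [(229, -27), (230, -31), (318, 19), (319, 20), (325, -19), (333, 27)]
new 373 [(229, -31), (230, -28), (231, -14), (332, 15), (333, 23), (334, 17)]
```

{"api": "play_rows", "payload": {"targets": "0 0 0 0 -0.02 0.1 0.5;0 0 0 0 -0.02 0.1 0.5;0 0 0 0 -0.02 0.1 0.5"}}

```text
time_s: 6.2
tool_pos: [0.4634, 0.3273, 0.1013]
tool_rot: [-0.287, -0.511, 0.788, -0.186]
contact_force: [-0.3, 0.0, -0.8]
grip_width: 0.532
finger_force: 41.4
```

```bash
python3 -c "
from h import *
print(rel('A'))
mv(pose('A',60,31),pose('A',48,31),pose('A',46,31))"
```

```text
(array([6.943e+01, 3.122e+01, 1.000e-02]), array([ 0.03, -0.  , -0.06]), array([-0.7, -0.4, -0.3]), 0.532, 41.4, 6.2)
row -0.005 0.000 0.011 -0.006 0.000 0.236 | mm [-2.4 -5.4 -7.4] rot 0.1
row -0.005 0.000 0.011 -0.006 0.001 0.536 | mm [ -5.6 -12.4 -16.6] rot 0.1
row -0.005 0.000 0.011 -0.006 0.001 0.586 | mm [ -6.1 -13.6 -18.1] rot 0.1
t 6.2 q [ 0.63  0.79  0.38  1.79 -0.32 -0.41] F [-0.3  0.  -0.8] w 0.532
```

Centred. Next I'll slide it down into the guides, stopping a little above the ledge.

{"api": "play_rows", "payload": {"targets": "0 0 0 0 0 0.15 0.5;0 0 0 0 0 0.3 0.5;0 0 0 0 0 0.42 0.5;0 0 0 0 0 0.5 0.5;0 0 0 0 0 0.5 0.5"}}

```text
time_s: 6.7
tool_pos: [0.458, 0.3154, 0.0857]
tool_rot: [-0.287, -0.511, 0.788, -0.186]
contact_force: [1.3, -0.4, -1.0]
grip_width: 0.536
finger_force: 41.4
```

```bash
python3 -c "
from h import *
print(rel('A'))
mv(pose('A',46,31),pose('A',46.3,27.7))"
```

```text
(array([ 4.910e+01,  3.129e+01, -4.000e-02]), array([ 0.02,  0.02, -0.07]), array([-0.7, -0.8,  1.4]), 0.536, 41.4, 6.7)
row -0.003 -0.003 0.012 -0.007 -0.001 0.078 | mm [-0.7 -1.6 -2.6] rot 0.1
row -0.003 -0.003 0.012 -0.090 -0.001 0.070 | mm [ 0.4  0.9 -4.5] rot 0.1
t 6.7 q [ 0.62  0.78  0.32  1.74 -0.33 -0.42] F [ 1.3 -0.4 -1. ] w 0.536
```

{"api": "play_rows", "payload": {"targets": "0 0 0 0 0 0.04 0.5;0 0 0 0 0 0.08 0.5;0 0 0 0 0 0.09 0.5;0 0 0 -0.04 0 0.09 0.5;0 0 0 -0.08 0 0.09 0.5;0 0 0 -0.1 0 0.09 0.5;0 0 0 -0.1 0 0.09 0.5"}}

```text
time_s: 7.4
tool_pos: [0.4587, 0.3165, 0.0812]
tool_rot: [-0.287, -0.511, 0.788, -0.186]
contact_force: [0.8, 1.2, 6.4]
grip_width: 0.532
finger_force: 42.1
```

```bash
python3 -c "
from h import *
print(rel('A'))"
```

```text
(array([46.45, 27.39,  0.08]), array([ 0.08, -0.02, -0.07]), array([5.8, 3. , 0.2]), 0.532, 42.1, 7.4)
```

{"api": "play_rows", "payload": {"targets": "0 0 0 0 0 0.09 0.2;0 0 0 0 0 0.05 -0.1;0 0 0 0 0 0.05 -0.3;0 0 0 -0.14 0 0.05 -0.3;0 0 0 -0.285 0 0.05 -0.3;0 0 0 -0.285 0 0.05 -0.3"}}

```text
time_s: 8.0
tool_pos: [0.4615, 0.3235, 0.0705]
tool_rot: [-0.288, -0.511, 0.788, -0.186]
contact_force: [-0.4, -0.1, 0.1]
grip_width: 0.65
finger_force: 0.0
```

```bash
python3 -c "
from h import *
print(rel('A'));mv(pose('A',45,16))
im=env.read_camera('wrist')[:,:,::-1];s=env.read_camera('side')[:,:,::-1]
c=lambda im:cv2.resize(im[175:395,190:390],None,fx=2,fy=2,interpolation=cv2.INTER_CUBIC)
cv2.imwrite('pics/crop4.png',np.hstack([cv2.convertScaleAbs(c(im),alpha=1.5),cv2.resize(s[160:270,190:290],(400,440),interpolation=cv2.INTER_CUBIC)]))"
```

```text
(array([43.15, 14.71, -0.16]), array([ 0.01,  0.06, -0.1 ]), array([-0. ,  0.3, -0.3]), 0.65, 0.0, 8.0)
row -0.001 -0.010 0.017 0.032 -0.004 -0.046 | mm [0.2 0.1 2.2] rot 0.1
t 8.0 q [ 0.63  0.8   0.33  1.73 -0.33 -0.41] F [-0.4 -0.1  0.1] w 0.65
```

View pics/crop4.png

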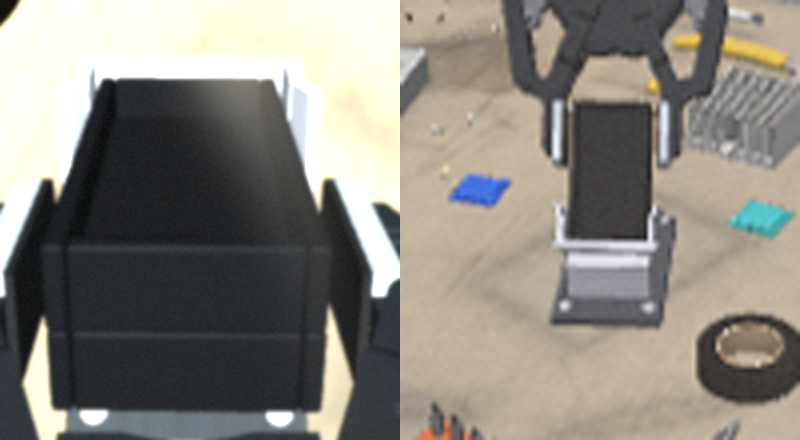

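The pair is capped flush: the seam is straight at row 333 of the crop, the ends are level, and it is centred between the fingers. I'll grip both trays at the seam.

{"api": "play_rows", "payload": {"targets": "0 0 0 0.032 0 -0.04 -0.1;0 0 0 0.032 0 -0.04 0.1;0 0 0 0.032 0 -0.04 0.3;0 0 0 0.032 0 -0.04 0.5;0 0 0 0.032 0 -0.04 0.5", "grip_force": 80}}

```text
time_s: 8.6
tool_pos: [0.4617, 0.3233, 0.074]
tool_rot: [-0.287, -0.511, 0.789, -0.186]
contact_force: [1.0, 0.7, 1.5]
grip_width: 0.53
finger_force: 81.4
```

```bash
python3 -c "
from h import *
print(rel('A'));mv(pose('A',75,16.5),pose('A',95,50))
mv(pose('A',95,50,True),ref=pose('A',95,50))"
```

```text
(array([45.74, 17.08,  0.06]), array([ 0.05, -0.03, -0.06]), array([1.8, 0.2, 0.6]), 0.53, 81.4, 8.6)
row -0.009 0.005 0.010 -0.015 0.001 -0.731 | mm [ 7.8 17.6 22. ] rot 0.1
row -0.009 0.005 0.010 0.822 0.001 -1.232 | mm [ 2.6  5.9 58.9] rot 0.1
t 8.6 q [ 0.63  0.8   0.33  1.73 -0.33 -0.41] F [1.  0.7 1.5] w 0.53
row 0.000 0.000 30.000 0.000 0.000 0.000 | mm [0. 0. 0.] rot 180.0
t 8.6 q [ 0.63  0.8   0.33  1.73 -0.33 -0.41] F [1.  0.7 1.5] w 0.53
```

{"api": "play_rows", "payload": {"targets": "0 0 0 0 0 -0.25 0.5;0 0 0 0 0 -0.6 0.5;0 0 0 0.05 0 -0.9 0.5;0 0 0 0.4 0 -1.2 0.5;0 0 0 0.82 0 -1.23 0.5;0 0 0 0.82 0 -1.23 0.5;0 0 5 0.82 0 -1.23 0.5;0 0 10 0.82 0 -1.23 0.5;0 0 15 0.82 0 -1.23 0.5;0 0 15 0.82 0 -1.23 0.5", "grip_force": 80}}

```text
time_s: 9.6
tool_pos: [0.464, 0.3286, 0.1325]
tool_rot: [-0.219, -0.252, 0.905, -0.263]
contact_force: [0.0, 0.8, -1.3]
grip_width: 0.525
finger_force: 81.8
```

```bash
python3 -c "
from h import *
print(rel('A'));mv(pose('A',95,50,True))"
```

```text
(array([9.430e+01, 5.027e+01, 1.000e-02]), array([ 2.000e-02, -1.000e-02,  3.468e+01]), array([-0.6, -1.4, -0.3]), 0.525, 81.8, 9.6)
row 0.002 0.003 24.220 -0.005 0.004 -0.018 | mm [0.3 0.6 0.4] rot 145.3
t 9.6 q [ 0.63  0.77  0.43  1.86 -0.32  0.2 ] F [ 0.   0.8 -1.3] w 0.525
```

{"api": "play_rows", "payload": {"targets": "0 0 24.22 0 0 0 0.5;0 0 24.22 0 0 0 0.5;0 0 24.22 0 0 0 0.5;0 0 24.22 0 0 0 0.5;0 0 24.22 0 0 0 0.5;0 0 24.22 0 0 0 0.5;0 0 24.22 0 0 0 0.5;0 0 24.22 0 0 0 0.5;0 0 24.22 0 0 0 0.5;0 0 24.22 0 0 0 0.5"}}

```text
time_s: 10.6
tool_pos: [0.464, 0.3286, 0.1325]
tool_rot: [0.019, 0.432, 0.834, -0.341]
contact_force: [-0.2, -0.1, -0.9]
grip_width: 0.528
finger_force: 81.8
```

```bash
python3 -c "
from h import *
print(rel('A',True));mv(pose('A',95,50,True))"
```

```text
(array([ 9.427e+01,  5.025e+01, -1.000e-02]), array([-1.000e-02, -1.000e-02, -5.938e+01]), array([-0.8, -0.5, -0.2]), 0.528, 81.8, 10.6)
row 0.002 0.001 9.896 0.003 0.006 -0.018 | mm [0.3 0.6 0.4] rot 59.4
t 10.6 q [ 0.63  0.77  0.43  1.86 -0.32  1.7 ] F [-0.2 -0.1 -0.9] w 0.528
```

{"api": "play_rows", "payload": {"targets": "0 0 9.896 0 0 0 0.5;0 0 9.896 0 0 0 0.5;0 0 9.896 0 0 0 0.5;0 0 9.896 0 0 0 0.5;0 0 9.896 0 0 0 0.5;0 0 9.896 0 0 0 0.5;0 0 9.896 0 0 0 0.5;0 0 9.896 0 0 0 0.5"}}

```text
time_s: 11.4
tool_pos: [0.4641, 0.3287, 0.1326]
tool_rot: [0.185, 0.788, 0.512, -0.287]
contact_force: [0.6, -0.3, -1.0]
grip_width: 0.529
finger_force: 81.8
```

```bash
python3 -c "
from h import *
print(rel('A',True));mv(pose('A',92,19,True),pose('A',76,17.5,True))"
```

```text
(array([9.436e+01, 5.021e+01, 1.000e-02]), array([-0.02,  0.  , -0.24]), array([-0.7, -0.6,  0.7]), 0.529, 81.8, 11.4)
row 0.003 -0.001 0.040 0.780 0.003 0.059 | mm [  9.2  20.4 -21.9] rot 0.2
row 0.003 -0.001 0.040 0.818 0.003 0.459 | mm [  5.4  12.1 -35.1] rot 0.2
t 11.4 q [ 0.63  0.77  0.43  1.86 -0.32  2.73] F [ 0.6 -0.3 -1. ] w 0.529
```

{"api": "play_rows", "payload": {"targets": "0 0 0.04 0.4 0 0.03 0.5;0 0 0.04 0.83 0 0.06 0.5;0 0 0.04 0.83 0 0.2 0.5;0 0 0.04 0.83 0 0.46 0.5;0 0 0.04 0.83 0 0.46 0.5;0 0 0.04 0.83 0 0.46 0.5"}}

```text
time_s: 12.0
tool_pos: [0.4696, 0.3417, 0.0969]
tool_rot: [0.186, 0.788, 0.512, -0.287]
contact_force: [-0.3, -0.3, -1.2]
grip_width: 0.532
finger_force: 81.8
```

```bash
python3 -c "
from h import *
print(rel('A',True));mv(pose('A',75,17,True),pose('A',48,17,True))
im=env.read_camera('wrist')[:,:,::-1];cv2.imwrite('pics/wA5.png',im)"
```

```text
(array([76.15, 16.42, -0.28]), array([-0.03, -0.03, -0.19]), array([-1.2, -0.4, -0.2]), 0.532, 81.8, 12.0)
row 0.004 0.005 0.031 -0.015 0.007 0.029 | mm [-0.2 -1.2 -0.5] rot 0.2
row 0.004 0.005 0.031 -0.014 0.007 0.704 | mm [ -7.3 -17.  -21.2] rot 0.2
t 12.0 q [ 0.64  0.82  0.43  1.82 -0.32  2.74] F [-0.3 -0.3 -1.2] w 0.532
```

View pics/wA5.png

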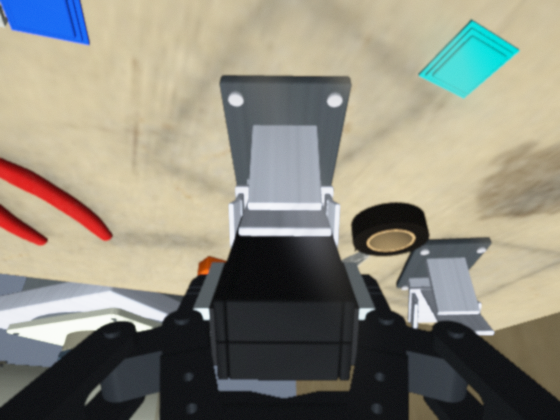

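The wrist view shows the capped pair, flipped, centred over the stand: foot screws at columns 235 and 334, tray centre at about 284. I'll slide it down.

{"api": "play_rows", "payload": {"targets": "0 0 0.03 -0.014 0.005 0.12 0.5;0 0 0.03 -0.014 0.005 0.25 0.5;0 0 0.03 -0.014 0.005 0.38 0.5;0 0 0.03 -0.014 0.005 0.52 0.5;0 0 0.03 -0.014 0.005 0.62 0.5;0 0 0.03 -0.014 0.005 0.68 0.5;0 0 0.03 -0.014 0.005 0.68 0.5"}}

```text
time_s: 12.75
tool_pos: [0.4624, 0.325, 0.0766]
tool_rot: [0.186, 0.789, 0.51, -0.287]
contact_force: [0.5, -0.0, -1.2]
grip_width: 0.531
finger_force: 81.8
```

```bash
python3 -c "
from h import *
print(rel('A',True));mv(pose('A',45.2,17,True),pose('A',45.2,14.7,True))"
```

```text
(array([48.9 , 17.27,  0.  ]), array([-0.03, -0.  ,  0.05]), array([-0.8, -0.9,  0.5]), 0.531, 81.8, 12.75)
row 0.005 0.000 -0.009 0.007 -0.000 0.093 | mm [-0.9 -2.  -3. ] rot 0.1
row 0.005 0.000 -0.009 0.064 -0.000 0.093 | mm [-0.2 -0.4 -4.5] rot 0.1
t 12.75 q [ 0.63  0.8   0.34  1.74 -0.32  2.73] F [ 0.5 -0.  -1.2] w 0.531
```

{"api": "play_rows", "payload": {"targets": "0 0 0 0 0 0.05 0.5;0 0 0 0 0 0.09 0.5;0 0 0 0.03 0 0.1 0.5;0 0 0 0.06 0 0.1 0.5;0 0 0 0.08 0 0.1 0.5;0 0 0 0.08 0 0.1 0.5"}}

```text
time_s: 13.35
tool_pos: [0.4626, 0.3252, 0.0724]
tool_rot: [0.186, 0.789, 0.511, -0.286]
contact_force: [0.3, 0.5, 5.6]
grip_width: 0.526
finger_force: 82.6
```

```bash
python3 -c "
from h import *
print(rel('A',True))"
```

```text
(array([45.81, 14.41,  0.11]), array([-0.09,  0.02,  0.04]), array([4.7, 3.1, 0.1]), 0.526, 82.6, 13.35)
```

{"api": "play_rows", "payload": {"targets": "0 0 0 0 0 0 0.2;0 0 0 0 0 0 -0.1;0 0 0 0 0 0 -0.3;0 0 0 -0.15 0 0 -0.3;0 0 0 -0.33 0 0 -0.3;0 0 0 -0.33 0 0 -0.3", "grip_force": 40}}

```text
time_s: 13.95
tool_pos: [0.4583, 0.3154, 0.0811]
tool_rot: [0.186, 0.789, 0.51, -0.286]
contact_force: [0.4, 0.2, -0.3]
grip_width: 0.651
finger_force: 0.0
```

```bash
python3 -c "
from h import *
print(rel('A',True));mv(pose('A',46,28,True))"
```

```text
(array([45.62, 28.22,  0.15]), array([-0.06,  0.05,  0.08]), array([-0. , -0.4,  0.3]), 0.651, 0.0, 13.95)
row 0.009 -0.008 -0.013 0.006 -0.004 -0.010 | mm [0.  0.4 0.1] rot 0.1
t 13.95 q [ 0.62  0.78  0.31  1.73 -0.33  2.72] F [ 0.4  0.2 -0.3] w 0.651
```

{"api": "play_rows", "payload": {"targets": "0 0 0 0 0 0 -0.1;0 0 0 0 0 0 0.1;0 0 0 0 0 0 0.3;0 0 0 0 0 0 0.5;0 0 0 0 0 0 0.5;0 0 0 -0.05 0 -0.01 0.5;0 0 0 -0.12 0 -0.02 0.5;0 0 0 -0.2 0 -0.02 0.5;0 0 0 -0.2 0 -0.02 0.5", "grip_force": 40}}

```text
time_s: 14.85
tool_pos: [0.4559, 0.3105, 0.0861]
tool_rot: [0.186, 0.789, 0.51, -0.287]
contact_force: [0.2, 0.3, -0.3]
grip_width: 0.534
finger_force: 40.8
```

```bash
python3 -c "
from h import *
print(rel('A',True));mv(pose('A',95,37,True),pose('A',105,55,True),pose('B',135,15,True))
im=env.read_camera('side')[:,:,::-1];cv2.imwrite('pics/side5.png',im)
w=env.read_camera('wrist')[:,:,::-1]
cv2.imwrite('pics/crop5.png',np.hstack([cv2.resize(im[170:260,200:280],(400,450),interpolation=cv2.INTER_CUBIC),cv2.resize(w[190:390,200:378],(400,450))]))"
```

```text
(array([4.597e+01, 3.554e+01, 3.000e-02]), array([-0.03,  0.01,  0.06]), array([-0.1, -0.5,  0.1]), 0.534, 40.8, 14.85)
row 0.006 -0.002 -0.009 -0.036 0.000 -1.226 | mm [12.4 27.7 38.5] rot 0.1
row 0.006 -0.002 -0.009 -0.486 0.001 -1.476 | mm [ 9.4 21.  57.7] rot 0.1
row -0.561 -0.002 -0.685 -2.841 3.794 0.593 | mm [  96.5 -155.5   55. ] rot 5.3
t 14.85 q [ 0.62  0.77  0.3   1.73 -0.33  2.72] F [ 0.2  0.3 -0.3] w 0.534
```

View pics/crop5.png

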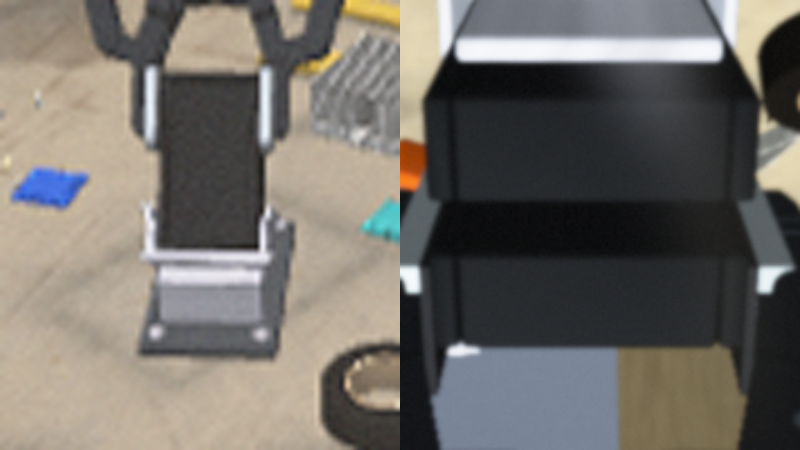

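The outer tray has come away cleanly and the inner one stays seated. Now I'll carry it to stand_b.

{"api": "play_rows", "payload": {"targets": "0 0 0 -0.03 0 -0.4 0.5;0 0 0 -0.036 0 -0.9 0.5;0 0 0 -0.3 0 -1.3 0.5;0 0 0 -0.486 0 -1.476 0.5;-0.561 0 -0.685 -2.841 3.794 0.593 0.5;-0.561 0 -0.685 -2.841 3.794 0.593 0.5;-0.561 0 -0.685 -2.841 3.794 0.593 0.5;-0.561 0 -0.685 -2.841 3.794 0.593 0.5;-0.561 0 -0.685 -2.841 3.794 0.593 0.5;-0.561 0 -0.685 -2.841 3.794 0.593 0.5"}}

```text
time_s: 15.95
tool_pos: [0.5525, 0.1539, 0.1408]
tool_rot: [0.198, 0.765, 0.546, -0.278]
contact_force: [0.5, 0.3, -1.0]
grip_width: 0.534
finger_force: 41.2
```

```bash
python3 -c "
from h import *
print(rel('B',True));mv(pose('B',80,15,True))
t=env.read_camera('top');cv2.imwrite('pics/top6.png',t[:,:,::-1]);s=env.read_camera('side');cv2.imwrite('pics/side6.png',s[:,:,::-1])
# pocket colours, full tray now in A: sample centres of CPUs
c={k:env.calibration(k) for k in('top','side')}
for k,im in(('top',t),('side',s)):
  for up in(22.5,61.5):
    u,v=np.round(proj(c[k]['mtx'],c[k]['pose'],app(S2W(ST['A']),[tp(up/1e3,.018,0)]))[0]).astype(int)
    print(k,up,(u,v),im[v-3:v+4,u-3:u+4].reshape(-1,3).mean(0).round(), cv2.imread(f'pics/{k}0.png')[v-3:v+4,u-3:u+4,::-1].reshape(-1,3).mean(0).round())
"
```

```text
(array([134.15,  15.65,   0.45]), array([0.11, 0.02, 0.11]), array([-0.5, -1. ,  0.3]), 0.534, 41.2, 15.95)
row -0.018 -0.003 -0.018 0.016 -0.009 1.354 | mm [-11.5 -32.3 -41.9] rot 0.2
t 15.95 q [ 0.38  0.67  0.27  1.67 -0.51  2.41] F [ 0.5  0.3 -1. ] w 0.534
top 22.5 (np.int64(250), np.int64(237)) [117. 120. 115.] [ 93.  96. 101.]
top 61.5 (np.int64(236), np.int64(230)) [116. 120. 115.] [ 94.  98. 103.]
side 22.5 (np.int64(242), np.int64(212)) [119. 141. 107.] [203. 199. 206.]
side 61.5 (np.int64(243), np.int64(196)) [120. 141. 107.] [205. 199. 206.]
```

{"api": "play_rows", "payload": {"targets": "0 0 0 0.02 -0.009 0.5 0.5;0 0 0 0.02 -0.009 1 0.5;0 0 0 0.025 -0.009 1.354 0.5;0 0 0 0.025 -0.009 1.354 0.5;0 0 0 0.025 -0.009 1.354 0.5"}}

```text
time_s: 16.55
tool_pos: [0.541, 0.1244, 0.099]
tool_rot: [0.199, 0.764, 0.547, -0.278]
contact_force: [0.2, -0.0, -0.1]
grip_width: 0.531
finger_force: 41.3
```

```bash
python3 -c "
from h import *
print(rel('B',True));mv(pose('B',79,14.5,True),pose('B',49,14.5,True))
"
```

```text
(array([81.76, 12.99, -0.83]), array([-0.06,  0.01, -0.07]), array([-0.1, -0.1,  0.2]), 0.531, 41.3, 16.55)
row 0.009 -0.002 0.011 -0.038 0.021 0.069 | mm [-0.2 -3.  -1.1] rot 0.1
row 0.009 -0.002 0.011 -0.038 0.020 0.819 | mm [ -6.4 -21.3 -24.1] rot 0.1
t 16.55 q [ 0.34  0.66  0.13  1.52 -0.53  2.37] F [ 0.2 -0.  -0.1] w 0.531
```

{"api": "play_rows", "payload": {"targets": "0 0 0 -0.038 0.018 0.069 0.5;0 0 0 -0.038 0.018 0.12 0.5;0 0 0 -0.038 0.018 0.12 0.5"}}

```text
time_s: 16.85
tool_pos: [0.5406, 0.1192, 0.0961]
tool_rot: [0.199, 0.764, 0.547, -0.278]
contact_force: [0.1, 0.2, -0.5]
grip_width: 0.535
finger_force: 41.3
```

```bash
python3 -c "
from h import *
print(rel('B',True));mv(pose('B',49,14.5,True))
"
```

```text
(array([76.28, 15.05,  0.43]), array([-0.03,  0.03, -0.  ]), array([-0.3, -0.5,  0.1]), 0.535, 41.3, 16.85)
row 0.004 -0.005 0.000 0.013 -0.011 0.682 | mm [ -5.9 -16.1 -21.3] rot 0.0
t 16.85 q [ 0.34  0.66  0.12  1.51 -0.53  2.37] F [ 0.1  0.2 -0.5] w 0.535
```

{"api": "play_rows", "payload": {"targets": "0 0 0 0 -0.006 0.13 0.5;0 0 0 0 -0.006 0.27 0.5;0 0 0 0 -0.006 0.4 0.5;0 0 0 0 -0.006 0.53 0.5;0 0 0 0 -0.006 0.64 0.5;0 0 0 0 -0.006 0.68 0.5;0 0 0 0 -0.006 0.68 0.5"}}

```text
time_s: 17.55
tool_pos: [0.5345, 0.1023, 0.075]
tool_rot: [0.199, 0.764, 0.547, -0.278]
contact_force: [0.1, -0.3, -0.6]
grip_width: 0.533
finger_force: 41.3
```

```bash
python3 -c "
from h import *
print(rel('B',True));mv(pose('B',45.8,14.5,True),pose('B',45.8,12,True))
"
```

```text
(array([48.64, 15.2 ,  0.14]), array([0.01, 0.01, 0.  ]), array([-0.6, -0.1,  0.2]), 0.533, 41.3, 17.55)
row -0.002 -0.001 -0.000 0.018 -0.004 0.071 | mm [-0.6 -1.2 -2.6] rot 0.0
row -0.002 -0.001 -0.000 0.080 -0.004 0.071 | mm [ 0.1  0.6 -4.2] rot 0.0
t 17.55 q [ 0.31  0.65  0.05  1.44 -0.54  2.35] F [ 0.1 -0.3 -0.6] w 0.533
```

{"api": "play_rows", "payload": {"targets": "0 0 0 0 0 0.05 0.5;0 0 0 0 0 0.085 0.5;0 0 0 0.04 0 0.085 0.5;0 0 0 0.08 0 0.085 0.5;0 0 0 0.09 0 0.085 0.5;0 0 0 0.09 0 0.085 0.5"}}

```text
time_s: 18.15
tool_pos: [0.5348, 0.1031, 0.0702]
tool_rot: [0.199, 0.764, 0.547, -0.278]
contact_force: [0.0, 0.4, -0.3]
grip_width: 0.531
finger_force: 41.2
```

```bash
python3 -c "
from h import *
print(rel('B',True))
"
```

```text
(array([45.52, 11.46,  0.17]), array([-0.01,  0.  , -0.01]), array([ 0. , -0.5, -0.1]), 0.531, 41.2, 18.15)
```

{"api": "play_rows", "payload": {"targets": "0 0 0 0 0 0.02 0.5;0 0 0 0 0 0.035 0.5;0 0 0 0.02 0 0.035 0.5;0 0 0 0.03 0 0.035 0.5;0 0 0 0.03 0 0.035 0.5"}}

```text
time_s: 18.65
tool_pos: [0.5349, 0.1031, 0.07]
tool_rot: [0.199, 0.764, 0.547, -0.278]
contact_force: [-1.9, 1.9, 12.8]
grip_width: 0.532
finger_force: 42.4
```

```bash
python3 -c "
from h import *
print(rel('B',True))
"
```

```text
(array([45.33, 11.29,  0.2 ]), array([-0.08,  0.  , -0.  ]), array([10.6,  7.3, -2.4]), 0.532, 42.4, 18.65)
```

It is seated on both the ledge (10.6 N) and the face (7.3 N). I'll release and back away up the slope.

{"api": "play_rows", "payload": {"targets": "0 0 0 0.01 0 0.02 0.2;0 0 0 0.01 0 0.01 -0.1;0 0 0 0.01 0 0.01 -0.3;0 0 0 0.01 0 0 -0.5;0 0 0 0 0 -0.3 -0.6;0 0 0 0 0 -0.9 -0.8;0 0 0 0 0 -1.8 -0.8;0 0 0 0 0 -2.7 -0.8;0 0 0 0 0 -3.3 -0.8;0 0 0 0 0 -3.3 -0.8"}}

```text
time_s: 19.65
tool_pos: [0.5632, 0.1851, 0.1711]
tool_rot: [0.199, 0.765, 0.547, -0.276]
contact_force: [-0.6, 1.0, 0.3]
grip_width: 0.898
finger_force: 0.0
```

```bash
cat > chk.py <<'E'
from h import *
print(rel('B',True))
t=env.read_camera('top');s=env.read_camera('side')
c={k:env.calibration(k) for k in('top','side')}
for k,im in(('top',t),('side',s)):
  im0=cv2.imread(f'pics/{k}0.png')[:,:,::-1]
  # stand B patch vs. start; A patch vs. start
  u,v=np.round(proj(c[k]['mtx'],c[k]['pose'],app(S2W(ST['B']),[tp(.042,.016,0)]))[0]).astype(int)
  a,b=[x[v-30:v+31,u-30:u+31].mean(2) for x in(im,im0)]
  print(k,'B diff mean/max px',abs(a-b).mean().round(1),int((abs(a-b)>40).sum()),'shift',np.round(cv2.phaseCorrelate(a.astype(np.float32),b.astype(np.float32)),2))
  for up in(22.5,61.5):
    for w in((-14,-14),(-14,14),(0,0),(14,-14),(14,14)):
      u,v=np.round(proj(c[k]['mtx'],c[k]['pose'],app(S2W(ST['A']),[tp((up+w[0])/1e3,.018,w[1]/1e3)]))[0]).astype(int)
      print(im[v-1:v+2,u-1:u+2].reshape(-1,3).mean(0).round().astype(int),end=' ')
    print()
cv2.imwrite('pics/endt.png',t[:,:,::-1]);cv2.imwrite('pics/ends.png',s[:,:,::-1])
g=s.astype(int); u,v=242,205
m=(g[:,:,1]>g[:,:,2]+15)&(g[:,:,1]>g[:,:,0]+8); 
nn,lab,st,ce=cv2.connectedComponentsWithStats(m[180:245,215:270].astype(np.uint8)); print([(x[:5]+[215,180,0,0,0]).tolist() for x in st[1:] if x[4]>15])
E
python3 chk.py
```

```text
(array([178.54,   9.81,   0.51]), array([-0.18,  0.15,  0.02]), array([ 0.7, -0.4, -0.9]), 0.898, 0.0, 19.65)Traceback (most recent call last):
  File "chk.py", line 10, in <module>
    print(k,'B diff mean/max px',abs(a-b).mean().round(1),int((abs(a-b)>40).sum()),'shift',np.round(cv2.phaseCorrelate(a.astype(np.float32),b.astype(np.float32)),2))
                                                                                           ~~~~~~~~^^^^^^^^^^^^^^^^^^^^^^^^^^^^^^^^^^^^^^^^^^^^^^^^^^^^^^^^^^^^^^^^^
    return _wrapfunc(a, 'round', decimals=decimals, out=out)
    return _wrapit(obj, method, *args, **kwds)
    conv = _array_converter(obj)
ValueError: setting an array element with a sequence. The requested array has an inhomogeneous shape after 1 dimensions. The detected shape was (2,) + inhomogeneous part.
```

```bash
sed -i 's/np.round(cv2.phaseCorrelate(\(.*\)),2))$/cv2.phaseCorrelate(\1))/' chk.py; python3 chk.py
```

```text
(array([1.7552e+02, 9.8000e+00, 1.4000e-01]), array([-0.01,  0.  , -0.03]), array([-0.6,  0.1,  0.1]), 0.898, 0.0, 19.75)
top B diff mean/max px 13.4 4 shift ((-0.10399007203618993, 0.1692459066001959), 1.0518824018072337)
[119 122 117] [119 123 117] [119 123 118] [119 122 117] [119 123 117] 
[119 122 117] [119 123 118] [119 122 117] [118 122 116] [119 123 117] 
side B diff mean/max px 2.5 7 shift ((-0.04583733505634768, 0.03227883767809203), 1.000096322502941)
[74 86 76] [104 120  92] [101 127 102] [72 78 72] [115 132 101] 
[ 92 103  86] [130 147 108] [ 88 117  99] [81 90 78] [109 128 100] 
[[237, 189, 14, 14, 140], [237, 205, 14, 14, 145]]
```

```bash
python3 -c "
from workcell import env
print(env.finish_job())"
```

```text
the job is handed in; nothing more can be done
None
```

I handed the job in at about 20 s. Both processors lie contact side up in the tray that stays in stand_a, and the emptied tray is fully down in stand_b, mouth to the face. I confirmed this from the side camera and contact forces only, because the arm hid stand_a from the top camera.

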